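Bolt the tilting dish stage level

ROBOT

A 6-joint arm with a two-finger parallel gripper is mounted at the origin on the work surface. World frame = base frame: x ahead of the robot, y to its left, z up, the work surface at z = 0. Lengths are in m, angles in rad, forces in N, time in s.
With the tool pointing down it reaches from about 0.375 to 0.9 m from the base axis. Payload 3.1 kg.
Tool frame: the origin (TCP) lies midway between the tips of the shut fingers; the grasp point (between the pads) lies 19 mm behind it; z points along the fingers, x is the direction in which the jaws open and shut, and the axes are right-handed (so a half turn about z gives the same grasp; the last joint's range is limited). The gripper opens to 85 mm and grips with 20 to 120 N. Pads are 22 mm wide; open, the fingers measure 114 mm over their backs; the gripper's body (76 mm by 85 mm) begins 54 mm behind the grasp point. The pads swing forward as they close: fully open they stand 13 mm farther back than shut.
Start: joints at [1.143, 0.527, 1.433, -0, 1.181, -0.178], TCP at [0.154, 0.606, 0.209] pointing down, gripper open.
Joint ranges: [-3.08, 3.08], [-0.75, 2.2], [0.22, 2.44], [-1.43, 4.57], [0, 2.65], [-2.85, 2.85]. Speed limits (rad/s): [2.79, 2.79, 3.14, 3.14, 3.14, 3.14].

INTERFACE

Orientations are given as a unit quaternion [x, y, z, w].
In Python, from cell import * gives the robot as it stands.
- The arm moves only by the shell command python3 -m jog 'ROWS' [OPENING] [FORCE]. ROWS is a JSON object of lists of equal length, an entry for each row: "linear": the shift along the tool's x, y, z in units of 50 cm (1.0 is 50 cm), a list of three; "dr": the turn, a rotation vector about the tool's x, y, z in units of 90 degrees (1.0 is 90 degrees), a list of three. A call has 1 to 5 rows; each row is the pose to reach, as a shift and turn from the pose commanded when the call began, along the tool's axes at that moment; what a row does not reach only later rows make up. A row lasts 1/8 s, in which the tool goes at most 62.5 mm and 10.7 degrees, less where a joint would pass 70% of its speed; a pose out of reach is approached as far as the arm can. A call with a number of a shift or a turn outside -1 to 1 is refused whole. A call with a gripper value outside its range is refused whole. OPENING is the opening, from 0 (shut) to 1 (fully open), set as the call begins (- or left out, the last holds). The fingers move at their own pace and stop on an object; FORCE is the grip in N (left out, the last holds). Time passes only in rows, so rows that repeat a pose let the fingers close. It gives the time, the measured TCP pose, the force and the opening at its end, in the units of the state.
- read_state(): the state, without advancing time (a new reading comes with each control period).
- grab_frame(name): name is "side" or "top"; returns a dict with "img" (420x560x3 uint8, red, green, blue), "camera_matrix" (3x3 intrinsics, pixels), "rvec" (rotation vector, rad) and "tvec" (3), from world to camera coordinates, as OpenCV has them. Camera axes: x right, y down, z forward; pixel columns grow to the right and rows downward; lengths in m; the calibration is good to about 2 mm. A picture is of the moment at which its call begins. There is no depth.
- close_job(): hands the job in, once; it reports no verdict.
The state is a dict: "time_s": time; "q": joint angles; "dq": joint speeds; "joint_torque": joint torques, N m; "eef_pos": TCP position; "tool_rot": TCP orientation; "ft_force": force on the tool from outside, world axes, zero at the start; "torque": the same for the moment, N m; "opening": finger opening in m.
Only numpy, scipy, OpenCV 4.12 (cv2) and the standard library are available. Lean on these libraries where they do the work, as an engineer would, in place of code of your own. Each camera call takes 0.05 s, during which the arm holds its last target. There are 200 camera calls.

TASK

Press the spring-tilted dish stage down until it lies level on the stop bar under it (the stop's height is set a little differently each time, so feel for it) and, keeping it down, slide its bolt fully home under the keeper bridge so that the stage stays level when you let go. Press gently: at most about 15 N more than the spring's own push, never force it hard onto the stop or drive the bolt hard against the keeper; do not touch the glass dish clipped on the stage, and leave the other things on the bench alone.

Things in the scene. Friction and masses are not known exactly. Their poses are not given: they have to be found in the camera images.
- frame: fixed aluminium base plate of the tilting stage, 220 (x) x 250 (y) x 10 mm; origin under its centre, on the bench; x points from the stage's free edge to its hinge, y along the bolt from the knob towards the keeper, z up. Positions 'in the frame' are in these axes
- hinge (a point): centre of the stage's hinge axis, along the frame's y at frame x = +90, z = 54 mm. The stage is an aluminium plate 160 x 150 x 8 mm; a spring holds its free edge (frame -x) up at 0.24 rad, and lifts it again if let go unbolted. Pushing down at the knob takes about 4 to 8 N at first and 6 to 10 N when level; then, on the stop, the force rises steeply
- knob (a point): centre of the bolt's upright black knob, 14 mm diameter, 30 mm tall. It stands on a flat steel carriage (56 mm along y, 22 wide, 8 thick) whose top, 15 mm below this point, can be pressed on beside the knob. z points along the knob (upright with the stage level), y along the bolt to the keeper. It is 155 mm from the hinge axis along the stage; exactly level: at frame x = -65, z = 81 mm
- bolt_tip (a point): centre of the end of the flat steel bolt bar (14 wide, 8 mm thick) lying on the stage; 108 mm beyond the knob's axis in y, 19 mm lower than the knob's centre. Knob, carriage and bar slide as one along y, 34 mm in all, against about 1.5 N (a few N more when rubbing on the keeper), from a start 0 to 5 mm along, to a hard end: fully home, tip 112 mm from the gate's origin in y
- gate: fixed foot, origin at frame x = -65, y = 0, z = 10 mm, axes as the frame. It carries a steel piece set by screws 0 to 3.5 mm too high or low, which this pose does not show: find it by feel. Nominal, from this origin: stop bar 16 x 100 (y) mm under the stage, top at z = 40; bridge (keeper) 50 x 26 (y) x 10 mm, centre y = 101, underside z = 57.5, 1.5 mm over the bolt when the stage rests on the stop
- dish: open glass dish, 80 mm diameter, 15 mm tall, clipped fast on the middle of the stage, its centre 80 mm from the knob's row towards the hinge; origin at the centre of its underside
- petri: bystander: small closed clear dish, 62 mm diameter, 16 mm tall, loose on the bench; origin under its centre
- cup: bystander: small white cup, 36 mm diameter, 22 mm tall, loose; origin under its centre
- jar: bystander: small glass jar, 48 mm diameter, 55 mm tall, loose; origin under its centre
- eraser: bystander: white eraser 50 x 22 x 12 mm, loose; origin under its centre

How it is judged:
On the way, in this order (a step that is already met when the one before it is completed fails the run):
1. the stage is pressed level (tilt under 0.04 rad), bearing on its stop with over 1 N, with the bolt not yet under the keeper (angle between knob's own z axis and vertical below 0.04 rad and contact force between gate and anything else above 1 N and y of bolt_tip in the frame of gate below 0.089 m), for 0.2 s.
2. the bolt is slid home under the keeper with the stage level (angle between knob's own z axis and vertical below 0.04 rad and y of bolt_tip in the frame of gate above 0.106 m), for 0.2 s.
At the end, for the whole second after the job is handed in: The stage is level within 0.04 rad, held down by its bolt bearing on the keeper (over 1 N), the bolt's tip at least 106 mm from the gate's origin in y (18 mm under the keeper; its hard end is at 112 mm) (all of step 2 and contact force between gate and anything else above 1 N); the robot touches nothing.
It fails at once if the stage is forced onto the stop, or the bolt into the keeper, with more than 18 N (contact force between gate and anything else above 18 N).
It fails at once if the robot touches the glass dish (over 1 N) (contact force between dish and the arm above 1 N or contact force between dish and the fingers above 1 N).
It fails at once if a bystander is moved more than 30 mm (distance of any of petri, cup, jar, eraser from where it was at the start of the episode above 0.03 m).
It also fails if it takes over 58 s, if anything falls off the work surface, if the arm or the gripper's body presses on something with over 40 N, if the wrist force passes 120 N, or if a joint passes its speed limit or range.

## Working session

There is one attempt and no reset: what is moved stays moved. The work goes in short steps, Python scripts to look and compute and a shell command to move; the robot and the scene stay as the last step left them, time stands still between calls to the robot, and variables do not carry over. Pictures are saved under pics/ and viewed, about 8 in all and at most 12, crops included, and the job is handed in when it is done.

```bash
mkdir -p pics
python3 - <<'E'
from cell import *
import cv2
print(read_state())
for n in("side","top"):
    f=grab_frame(n); cv2.imwrite(f"pics/{n}0.png",f["img"][:,:,::-1]); print(n,f["camera_matrix"],f["rvec"],f["tvec"])
E
```

```text
{'time_s': 0.0, 'q': array([ 1.14251985e+00,  5.28406311e-01,  1.43393987e+00,  1.47927228e-06,
        1.18139215e+00, -1.78470639e-01]), 'dq': array([-0.0002202 , -0.00161816,  0.00139916,  0.00016693,  0.00058591,
       -0.0019861 ]), 'joint_torque': array([-5.52702804e-04, -4.42354238e+01, -1.78024739e+01, -2.51744568e-04,
        8.22432776e-03, -2.32543350e-06]), 'eef_pos': array([0.15413478, 0.60489297, 0.2083585 ]), 'tool_rot': array([ 7.89688211e-01,  6.13507440e-01, -9.50915798e-04,  4.96734780e-04]), 'ft_force': array([ 0.5506263 , -0.35215751,  0.30047206]), 'torque': array([ 0.02572478,  0.00531099, -0.02868264]), 'opening': 0.08541955223369807}
side [[436.78582721   0.         284.28753874]
 [  0.         436.78582721 209.85136073]
 [  0.           0.           1.        ]] [ 0.61839059 -2.62380112  1.22034762] [0.53299285 0.20361613 0.86384316]
top [[464.2630059    0.         274.73440391]
 [  0.         464.2630059  196.62467227]
 [  0.           0.           1.        ]] [ 2.16566364 -2.19287572  0.10746174] [0.04066577 0.61059632 1.06064405]
```

View pics/side0.png

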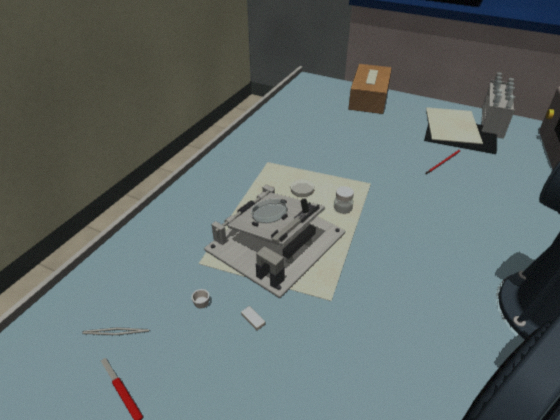

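View pics/top0.png

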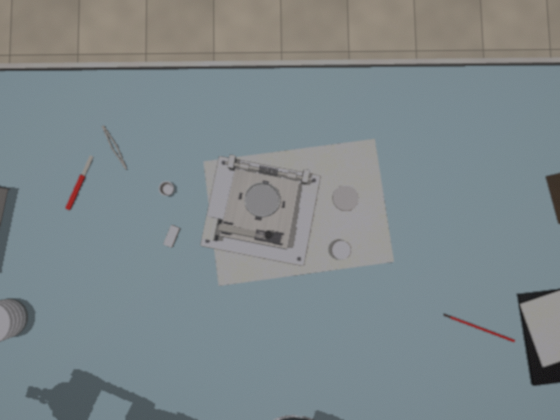

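Side view: stage around px (270,230), knob about (305,205), keeper about (270,258). Top view: base plate about (203..320,157..265), keeper left at (215,230), knob at (~272,237). Enlarging both.

```bash
cat > h.py <<'E'
import numpy as np, cv2
from cell import *
def ray(f,u,v):
    R=cv2.Rodrigues(np.array(f["rvec"],float))[0]; t=np.array(f["tvec"],float).ravel()
    d=R.T@np.linalg.inv(f["camera_matrix"])@[u,v,1]; return -R.T@t,d
def onz(f,u,v,z):
    c,d=ray(f,u,v); return c+d*(z-c[2])/d[2]
def proj(f,P):
    return cv2.projectPoints(np.array(P,float).reshape(-1,3),np.array(f["rvec"],float),np.array(f["tvec"],float),f["camera_matrix"],None)[0].reshape(-1,2)
def tri(f1,p1,f2,p2):
    c1,d1=ray(f1,*p1);c2,d2=ray(f2,*p2)
    s=np.linalg.lstsq(np.c_[d1,-d2],c2-c1,rcond=None)[0]
    a,b=c1+s[0]*d1,c2+s[1]*d2; return (a+b)/2,np.linalg.norm(a-b)
E
python3 - <<'E'
from h import *
a=cv2.imread("pics/top0.png")[145:275,190:360]; b=cv2.imread("pics/side0.png")[175:300,195:365]
cv2.imwrite("pics/tc.png",cv2.resize(a,None,fx=4.6,fy=4.6,interpolation=cv2.INTER_CUBIC))
cv2.imwrite("pics/sc.png",cv2.resize(b,None,fx=4.6,fy=4.6,interpolation=cv2.INTER_CUBIC))
f=grab_frame("top");g=grab_frame("side")
for n,F in(("top",f),("side",g)): print(n,ray(F,280,210)[0])
for u,v in((222,157),(321,176),(304,265),(203,244)): print(onz(f,u,v,.01))
E
```

```text
top [0.51323013 0.04284487 1.11094848]
side [0.2508475  0.71227675 0.70816896]
[0.70953723 0.15808005 0.01      ]
[ 0.66082693 -0.07844673  0.01      ]
[ 0.45039784 -0.03384672  0.01      ]
[0.50258941 0.20335658 0.01      ]
```

View pics/tc.png

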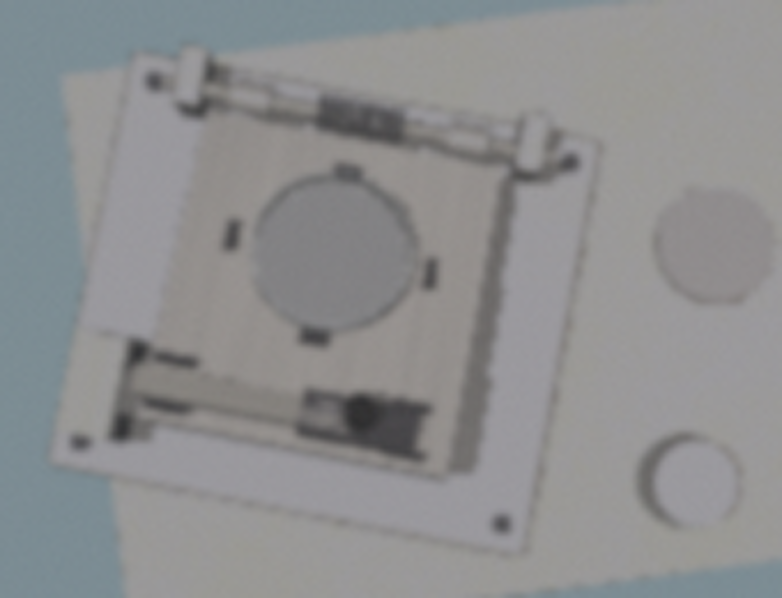

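View pics/sc.png

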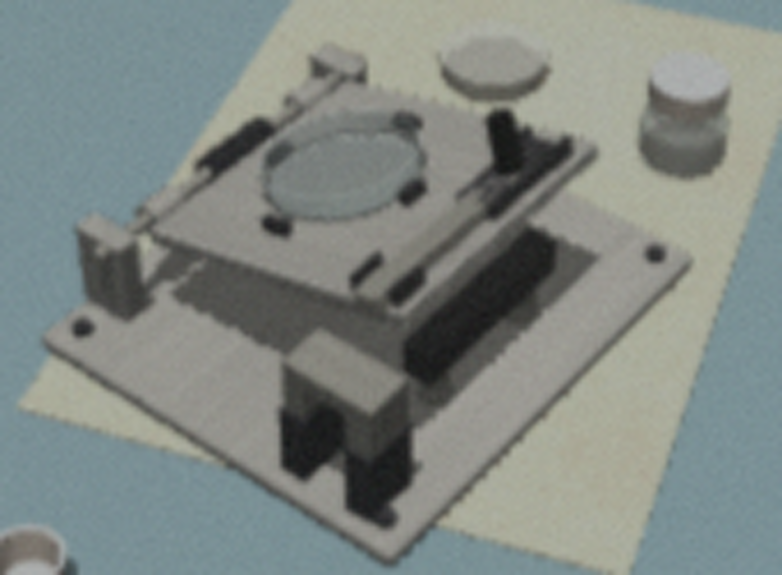

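Both crops are clear. In the top crop the plate corners are (140,55), (598,140), (523,552), (52,463) and the knob top is (362,410). In the side crop the knob top is (500,116) and the plate corners are (45,342), (392,550), (690,263). I'll fit the frame next.

```bash
cat > loc.py <<'E'
from h import *
f=grab_frame("top");g=grab_frame("side")
T=lambda u,v:(u/4.6+190-.4,v/4.6+145-.4); S=lambda u,v:(u/4.6+195-.4,v/4.6+175-.4)
loc=np.array([[110,125],[110,-125],[-110,-125],[-110,125]])/1e3
pt=[onz(f,*T(*p),.01)[:2] for p in((140,55),(598,140),(523,550),(52,463))]
ps=[onz(g,*S(*p),.01)[:2] for p in((45,341),(690,262),(392,551))]
def fit(l,w):
    l=np.array(l);w=np.array(w);a=l-l.mean(0);b=w-w.mean(0)
    th=np.arctan2((a[:,0]*b[:,1]-a[:,1]*b[:,0]).sum(),(a*b).sum())
    R=np.array([[np.cos(th),-np.sin(th)],[np.sin(th),np.cos(th)]]);t=w.mean(0)-R@l.mean(0)
    return th,R,t,np.linalg.norm(l@R.T+t-w,axis=1)*1e3
for n,l,w in(("top",loc,pt),("side",loc[[0,2-1,3]],ps),("both",np.r_[loc,loc[[0,1,3]]],pt+ps)):
    th,R,t,e=fit(l,w);print(n,np.degrees(th),t,e.round(1))
k,e=tri(f,T(362,410),g,S(500,116));print("knobtop",k,e*1e3,"in frame",R.T@(k[:2]-t))
s,c=np.sin(.24),np.cos(.24)
print("expected x,z",.09-.155*c+.042*s,.054+.155*s+.042*c)
def W(x,y): return R@[x,y]+t
E
python3 loc.py
```

```text
top -11.485772166167596 [0.58148603 0.06592458] [5.1 3.5 4.3 2.3]
side -44.32514739191354 [0.49764718 0.11468541] [63.  48.8 71.4]
both -21.842876491854902 [0.54804409 0.07788836] [ 17.1  59.7  63.5  27.5  21.8 164.4  26.5]
knobtop [0.52503547 0.04915964 0.13011485] 3.329193436181961 in frame [-0.0106679  -0.03522686]
expected x,z -0.050573875792124946 0.1316401020399911
```

```bash
sed -i 's/loc\[\[0,2-1,3\]\]/loc[[0,2,3]]/; s/loc\[\[0,1,3\]\]/loc[[0,2,3]]/' loc.py
cat >> loc.py <<'E'
L=lambda a:[round(float(np.linalg.norm(a[i]-a[i-1]))*1e3,1) for i in range(len(a))]
print(L(np.array(pt)),L(np.array(ps)))
E
python3 loc.py
```

```text
top -11.485772166167596 [0.58148603 0.06592458] [5.1 3.5 4.3 2.3]
side -11.789138124890927 [0.58037201 0.07059395] [4.4 5.6 6.3]
both -11.651253733121637 [0.58105835 0.06795404] [6.3 1.6 4.3 4.5 5.5 8.3 3.7]
knobtop [0.52503547 0.04915964 0.13011485] 3.329193436181961 in frame [-0.05107293 -0.02972119]
expected x,z -0.050573875792124946 0.1316401020399911
[215.8, 242.6, 215.2, 245.1] [211.8, 325.2, 239.5]
```

The knob agrees with the model: x is -51 mm against -50.6 expected, z is 130 against 131.6. Next I work out the approach: shut fingers with tool y along frame y, 54 mm behind the frame centre.

```bash
cat > go.py <<'E'
# usage: go.py X Y Z (frame x,y mm; world z mm): prints jog units from the measured pose
import sys,numpy as np
from cell import *
from scipy.spatial.transform import Rotation as Ro
th=np.radians(-11.65);R=np.array([[np.cos(th),-np.sin(th)],[np.sin(th),np.cos(th)]]);t=np.array([.58106,.06795])
s=read_state();Q=Ro.from_quat(s["tool_rot"]);p=s["eef_pos"]
print("t",s["time_s"],"frame",(R.T@(p[:2]-t)*1e3).round(1),"z",round(p[2]*1e3,1),"F",s["ft_force"].round(2),"Fframe",(R.T@s["ft_force"][:2]).round(1),"q",s["q"].round(2),"open",s["opening"])
if len(sys.argv)>3:
    x,y,z=map(float,sys.argv[1:4]);w=np.r_[R@[x/1e3,y/1e3]+t,z/1e3]
    fy=np.r_[R[:,1],0];T=Ro.from_matrix(np.c_[np.cross(-fy,[0,0,-1]),-fy,[0,0,-1]])
    print("world",w,"linear",(Q.inv().apply(w-p)/.5).round(4),"dr",((Q.inv()*T).as_rotvec()/(np.pi/2)).round(4))
E
python3 go.py -58 -54 200
```

```text
t 0.4 frame [-526.4  440.3] z 209.2 F [ 0.26 -0.17 -0.9 ] Fframe [ 0.3 -0.1] q [ 1.14  0.53  1.43  0.    1.18 -0.18] open 0.08531666285977879
world [0.51335047 0.02677453 0.2       ] linear [-0.9441  0.9817  0.0185] dr [1.000e-04 2.000e-04 9.704e-01]
```

```bash
python3 -m jog '{"linear":[[-0.08,0.083,0],[-0.16,0.166,0],[-0.24,0.249,0],[-0.32,0.332,0],[-0.40,0.415,0]],"dr":[[0,0,0.08],[0,0,0.16],[0,0,0.24],[0,0,0.32],[0,0,0.40]]}' 0; python3 go.py -58 -54 200
```

```text
time_s: 1.02
eef_pos: [0.3071, 0.3591, 0.2096]
tool_rot: [0.941, 0.338, 0.001, -0.0]
ft_force: [0.7, 0.2, 0.2]
opening: 0.0001
t 1.025 frame [-327.2  229.9] z 209.6 F [0.71 0.18 0.21] Fframe [0.7 0.3] q [ 0.63  0.32  1.8  -0.    1.01 -0.06] open 9.040784060820575e-05
world [0.51335047 0.02677453 0.2       ] linear [-0.1041  0.7754  0.0193] dr [-2.000e-04 -8.000e-04  5.681e-01]
```

```bash
python3 -m jog '{"linear":[[-0.015,0.11,0],[-0.03,0.22,0],[-0.045,0.33,0],[-0.06,0.44,0],[-0.075,0.55,0]],"dr":[[0,0,0.09],[0,0,0.18],[0,0,0.27],[0,0,0.36],[0,0,0.45]]}' 0; python3 go.py -58 -54 200
```

```text
time_s: 1.65
eef_pos: [0.4539, 0.1233, 0.2096]
tool_rot: [1.0, -0.01, 0.001, -0.0]
ft_force: [0.1, 1.1, 0.2]
opening: -0.0001
t 1.65 frame [-135.7   28.5] z 209.6 F [0.05 1.07 0.17] Fframe [-0.2  1.1] q [0.03 0.32 1.81 0.   1.01 0.05] open -9.342699891773828e-05
world [0.51335047 0.02677453 0.2       ] linear [0.1226 0.1907 0.0194] dr [-0.0002 -0.0006  0.1172]
```

```bash
python3 -m jog '{"linear":[[0.05,0.09,0.01],[0.1,0.17,0.02],[0.1226,0.19,0.04],[0.1226,0.19,0.08],[0.1226,0.19,0.13]],"dr":[[0,0,0.06],[0,0,0.117],[0,0,0.117],[0,0,0.117],[0,0,0.117]]}' 0; python3 go.py -58 -54 110
python3 - <<'E'
from h import *
f=grab_frame("top");g=grab_frame("side")
a=cv2.resize(f["img"][190:260,200:300,::-1],None,fx=4,fy=4,interpolation=cv2.INTER_CUBIC);b=cv2.resize(g["img"][150:300,220:360,::-1],None,fx=4,fy=4,interpolation=cv2.INTER_CUBIC)
cv2.imwrite("pics/p2.png",cv2.copyMakeBorder(b,0,0,0,0,0))
E
```

```text
time_s: 2.28
eef_pos: [0.5128, 0.0296, 0.1438]
tool_rot: [0.995, -0.098, 0.0, -0.0]
ft_force: [-0.3, 0.6, 0.1]
opening: 0.0001
t 2.275 frame [-59.1 -51.3] z 143.8 F [-0.28  0.57  0.1 ] Fframe [-0.4  0.5] q [-0.16  0.47  1.78  0.    0.89  0.04] open 0.00014643774298691688
world [0.51335047 0.02677453 0.11      ] linear [0.0021 0.0054 0.0677] dr [-0.0003 -0.0003  0.004 ]
```

View pics/p2.png

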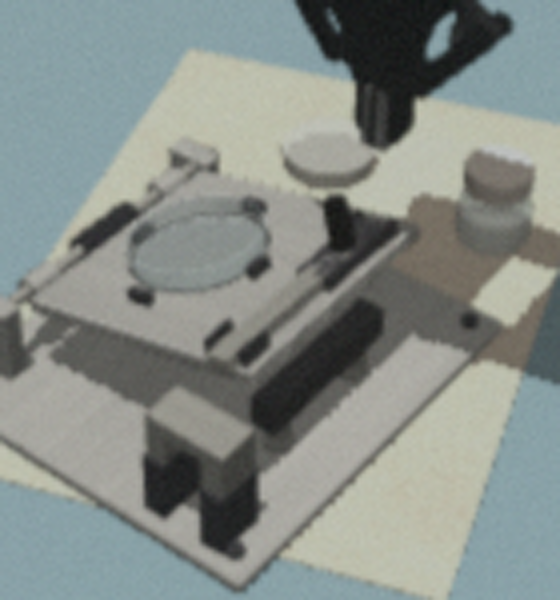

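The view shows the shut fingertips at about (385,140), behind and above the knob top (335,205), in line with the carriage. Descending to just above it.

```bash
python3 -m jog '{"linear":[[0.002,0.005,0.02],[0.002,0.005,0.04],[0.002,0.005,0.06],[0.002,0.005,0.07],[0.002,0.005,0.07]],"dr":[[0,0,0.004],[0,0,0.004],[0,0,0.004],[0,0,0.004],[0,0,0.004]]}' 0; python3 go.py -58 -54 106
```

```text
time_s: 3.0
eef_pos: [0.513, 0.0265, 0.1089]
tool_rot: [0.995, -0.102, -0.0, -0.0]
ft_force: [-0.9, 0.0, -0.1]
opening: 0.0004
t 3.0 frame [-58.3 -54.4] z 108.9 F [-0.91  0.03 -0.12] Fframe [-0.9 -0.1] q [-0.17  0.53  1.8   0.    0.81  0.04] open 0.0003513544068476203
world [0.51335047 0.02677453 0.106     ] linear [ 0.0005 -0.0007  0.0059] dr [ 0.      0.0005 -0.0006]
```

```bash
python3 -m jog '{"linear":[[0,0,0.004],[0,0,0.008],[0,0,0.012],[-0.001,0,0.016],[-0.002,0,0.02]],"dr":[[0,0,0],[0,0,0],[0,0,0],[0,0,0],[0,0,0]]}' 0; python3 go.py; python3 -m jog '{"linear":[[-0.001,0,0.004],[-0.002,0,0.008],[-0.003,0,0.012],[-0.004,0,0.016],[-0.005,0,0.02]],"dr":[[0,0,0],[0,0,0],[0,0,0],[0,0,0],[0,0,0]]}' 0; python3 go.py
```

```text
time_s: 3.62
eef_pos: [0.5123, 0.0266, 0.0992]
tool_rot: [0.995, -0.102, 0.0, 0.0]
ft_force: [0.3, -0.2, 0.0]
opening: -0.0002
t 3.625 frame [-59.  -54.4] z 99.2 F [ 0.27 -0.24  0.04] Fframe [ 0.3 -0.2] q [-0.17  0.55  1.81 -0.    0.78  0.04] open -0.0001987189721691988
time_s: 4.25
eef_pos: [0.5098, 0.0271, 0.0892]
tool_rot: [0.995, -0.102, 0.0, -0.0]
ft_force: [0.1, 0.1, -0.8]
opening: -0.0001
t 4.25 frame [-61.5 -54.4] z 89.2 F [ 0.07  0.14 -0.84] Fframe [0.  0.2] q [-0.17  0.56  1.83  0.    0.75  0.04] open -6.734647771810351e-05
```

No contact at z = 89 mm, where I expected it at about 102. Looking before going on.

Run:
```python
from h import *
f=grab_frame("top");g=grab_frame("side")
a=cv2.resize(f["img"][180:270,200:300,::-1],None,fx=4,fy=4,interpolation=cv2.INTER_CUBIC);b=cv2.resize(g["img"][165:255,260:360,::-1],None,fx=4,fy=4,interpolation=cv2.INTER_CUBIC)
cv2.imwrite("pics/p3.png",np.hstack([a,b]))
```

```text
(no output)
```

View pics/p3.png

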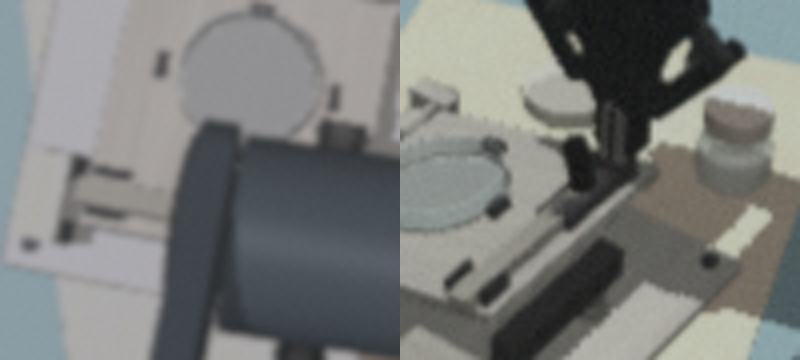

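Run:
```python
from h import *
g=grab_frame("side");f=grab_frame("top")
th=np.radians(-11.65);R=np.array([[np.cos(th),-np.sin(th)],[np.sin(th),np.cos(th)]]);t=np.array([.58106,.06795])
W=lambda x,y,z:np.r_[R@[x/1e3,y/1e3]+t,z/1e3]
def st(dx,y,dz): # stage coords from hinge, tilted
    s,c=np.sin(.24),np.cos(.24);return W(90+dx*c+dz*s,y,54-dx*s+dz*c)
N=lambda P:((proj(g,P)[0]-[260,165])*4+[400,0]).round(0)
print("TCP",N(read_state()["eef_pos"]))
for n,a in dict(knobtop=(-155,-29.7,42),knobbase=(-155,-29.7,12),carEndTop=(-155,-57.7,12),carEndOuter=(-166,-57.7,12),stagecorner=(-170,-75,4),stagecorner160=(-160,-75,4)).items(): print(n,st(*a),N(st(*a)))
print(read_state()["ft_force"])
```

```text
TCP [615. 183.]
knobtop [0.52553058 0.04907436 0.1316401 ] [576. 137.]
knobbase [0.5185464  0.05051435 0.10249996] [584. 184.]
carEndTop [0.51289229 0.02309117 0.10249996] [614. 158.]
carEndOuter [0.50242768 0.02524876 0.10511469] [631. 163.]
stagecorner [0.49326649 0.00947373 0.0982948 ] [657. 161.]
stagecorner160 [0.50277976 0.00751229 0.09591777] [642. 157.]
[ 0.22256419  0.07327533 -0.05581439]
```

Run:
```python
from h import *
g=grab_frame("side")
P=[[.5128,.0296,.1438],[.513,.0265,.1438],[.5128,.0296,.157]]
print(((proj(g,P)-[220,150])*4).round(0))
N=lambda P:((proj(g,P)-[260,165])*7.9).round(0)
p=read_state()["eef_pos"];print(p,N([p,p+[0,0,.013]]))
cv2.imwrite("pics/p4.png",cv2.resize(g["img"][165:240,260:360,::-1],None,fx=7.9,fy=7.9,interpolation=cv2.INTER_CUBIC).clip(0,110)*2)
```

```text
[[374. 165.]
 [376. 162.]
 [375. 145.]]
[0.50990696 0.02710863 0.08933064] [[425. 361.]
 [427. 325.]]
```

View pics/p4.png

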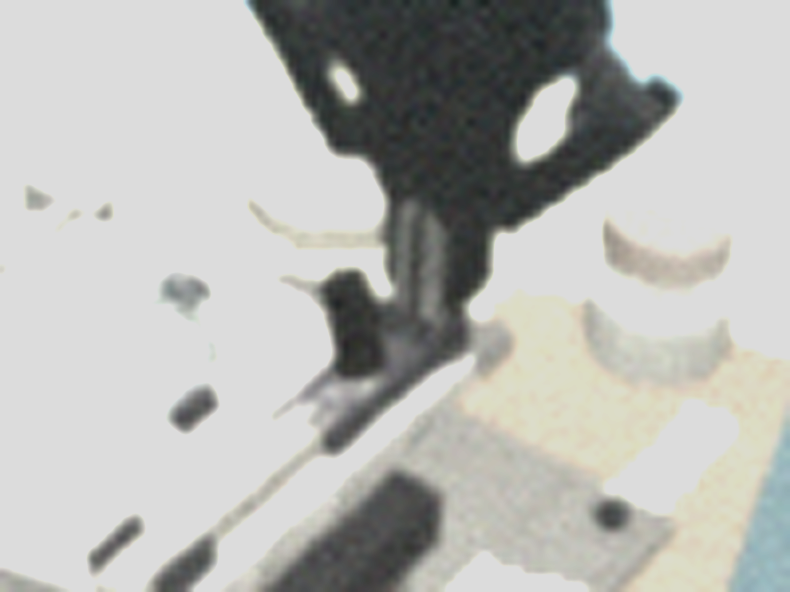

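The fingertip bottom shows at (425,322), while the reported TCP projects to (425,361). The physical tips therefore sit about 13 mm above the reported TCP and are only just at the carriage. From here I go by force.

```bash
python3 -m jog '{"linear":[[0,0,0.003],[0,0,0.006],[0,0,0.009],[0,0,0.012]],"dr":[[0,0,0],[0,0,0],[0,0,0],[0,0,0]]}' 0; python3 go.py
```

```text
time_s: 5.0
eef_pos: [0.5098, 0.0271, 0.0832]
tool_rot: [0.995, -0.102, -0.0, -0.0]
ft_force: [-0.7, -0.3, -0.1]
opening: -0.0001
t 5.0 frame [-61.5 -54.4] z 83.2 F [-0.72 -0.35 -0.06] Fframe [-0.6 -0.5] q [-0.17  0.57  1.83  0.    0.74  0.04] open -9.745258728935429e-05
```

```bash
python3 -m jog '{"linear":[[0,0,0.003],[0,0,0.006],[0,0,0.009],[0,0,0.012]],"dr":[[0,0,0],[0,0,0],[0,0,0],[0,0,0]]}' 0; python3 go.py
```

```text
time_s: 5.5
eef_pos: [0.5086, 0.0274, 0.0771]
tool_rot: [0.995, -0.102, -0.001, -0.0]
ft_force: [-2.6, -0.0, 4.1]
opening: -0.0002
t 5.5 frame [-62.8 -54.3] z 77.1 F [-2.6  -0.05  4.09] Fframe [-2.5 -0.6] q [-0.17  0.58  1.83  0.    0.73  0.04] open -0.0002091748051238723
```

Contact at reported z of about 78: 4 N up. One look to see what I'm resting on.

Run:
```python
from h import *
g=grab_frame("side")
cv2.imwrite("pics/p5.png",cv2.resize(g["img"][180:230,290:340,::-1],None,fx=12,fy=12,interpolation=cv2.INTER_CUBIC).clip(0,110)*2)
p=read_state()["eef_pos"];print(((proj(g,[p,p+[0,0,.013],p+[0,0,.025]])-[290,180])*12).round())
```

```text
[[288. 422.]
 [291. 368.]
 [295. 318.]]
```

View pics/p5.png

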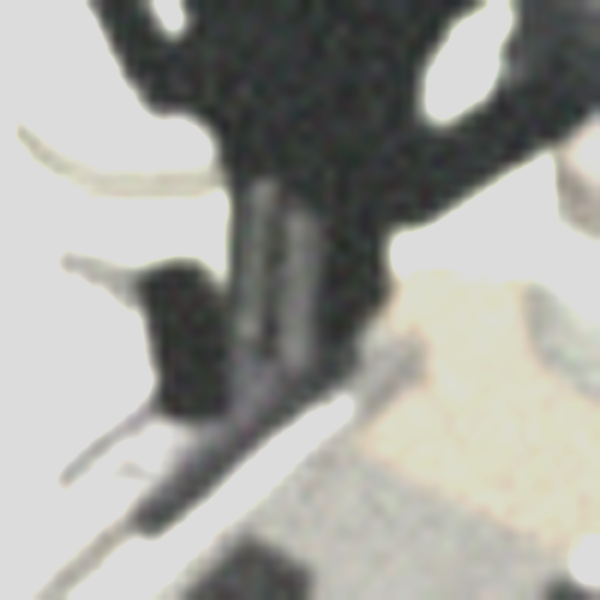

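The fingers stand on the carriage just behind the knob, as intended. Pressing down along the hinge arc.

```bash
python3 -m jog '{"linear":[[-0.003,0,0.008],[-0.005,0,0.016],[-0.007,0,0.024],[-0.009,0,0.032],[-0.010,0,0.038]],"dr":[[0,0,0],[0,0,0],[0,0,0],[0,0,0],[0,0,0]]}' 0; python3 go.py
```

```text
time_s: 6.18
eef_pos: [0.5056, 0.0281, 0.0582]
tool_rot: [0.995, -0.102, 0.001, -0.0]
ft_force: [-1.7, -0.2, 5.3]
opening: -0.0
t 6.175 frame [-65.8 -54.3] z 58.2 F [-1.69 -0.23  5.26] Fframe [-1.6 -0.6] q [-0.17  0.61  1.86  0.    0.67  0.04] open -3.921179320315923e-05
```

```bash
python3 -m jog '{"linear":[[-0.0005,0,0.002],[-0.001,0,0.004],[-0.0015,0,0.006],[-0.002,0,0.008],[-0.002,0,0.01]],"dr":[[0,0,0],[0,0,0],[0,0,0],[0,0,0],[0,0,0]]}' 0; python3 go.py
```

```text
time_s: 6.8
eef_pos: [0.505, 0.0282, 0.0535]
tool_rot: [0.995, -0.102, 0.001, 0.0]
ft_force: [0.5, 1.1, 6.0]
opening: 0.0001
t 6.8 frame [-66.5 -54.3] z 53.5 F [0.49 1.11 6.03] Fframe [0.3 1.2] q [-0.17  0.62  1.86  0.    0.66  0.04] open 9.515449352085121e-05
```

```bash
python3 -m jog '{"linear":[[0,0,0.001],[-0.0003,0,0.002],[-0.0005,0,0.003],[-0.0005,0,0.004]],"dr":[[0,0,0],[0,0,0],[0,0,0],[0,0,0]]}' 0; python3 go.py
```

```text
time_s: 7.3
eef_pos: [0.5047, 0.0283, 0.0515]
tool_rot: [0.995, -0.102, 0.001, 0.0]
ft_force: [-1.0, 0.2, 5.7]
opening: -0.0002
t 7.3 frame [-66.8 -54.3] z 51.5 F [-0.97  0.16  5.69] Fframe [-1. -0.] q [-0.17  0.63  1.86  0.    0.65  0.04] open -0.00022482029081064058
```

```bash
cat > ok.py <<'E'
import sys
from cell import *
F=read_state()["ft_force"][2]; sys.exit(0 if F<8 else 1)
E
python3 -m jog '{"linear":[[0,0,0.001],[0,0,0.001]],"dr":[[0,0,0],[0,0,0]]}' 0 && python3 go.py && python3 ok.py && python3 -m jog '{"linear":[[0,0,0.001],[-0.0002,0,0.001]],"dr":[[0,0,0],[0,0,0]]}' 0 && python3 go.py && python3 ok.py && python3 -m jog '{"linear":[[0,0,0.001],[0,0,0.001]],"dr":[[0,0,0],[0,0,0]]}' 0 && python3 go.py && python3 ok.py && python3 -m jog '{"linear":[[0,0,0.001],[-0.0002,0,0.001]],"dr":[[0,0,0],[0,0,0]]}' 0 && python3 go.py && python3 ok.py && python3 -m jog '{"linear":[[0,0,0.001],[0,0,0.001]],"dr":[[0,0,0],[0,0,0]]}' 0 && python3 go.py && python3 ok.py && python3 -m jog '{"linear":[[0,0,0.001],[-0.0002,0,0.001]],"dr":[[0,0,0],[0,0,0]]}' 0 && python3 go.py
```

```text
time_s: 7.55
eef_pos: [0.5046, 0.0283, 0.051]
tool_rot: [0.995, -0.102, 0.001, 0.0]
ft_force: [0.0, 0.1, 5.7]
opening: -0.0002
t 7.55 frame [-66.8 -54.3] z 51.0 F [0.02 0.1  5.69] Fframe [0.  0.1] q [-0.17  0.63  1.86  0.    0.65  0.04] open -0.00021793480822274603
time_s: 7.8
eef_pos: [0.5046, 0.0283, 0.0505]
tool_rot: [0.995, -0.102, 0.001, 0.0]
ft_force: [-0.4, 0.6, 6.5]
opening: 0.0002
t 7.8 frame [-66.9 -54.3] z 50.5 F [-0.36  0.61  6.49] Fframe [-0.5  0.5] q [-0.17  0.63  1.86  0.    0.65  0.04] open 0.0002215120552620859
time_s: 8.05
eef_pos: [0.5045, 0.0283, 0.05]
tool_rot: [0.995, -0.102, 0.001, 0.0]
ft_force: [-0.1, -0.4, 5.6]
opening: -0.0002
t 8.05 frame [-67.  -54.3] z 50.0 F [-0.06 -0.42  5.64] Fframe [ 0.  -0.4] q [-0.17  0.63  1.86  0.    0.65  0.04] open -0.00022781280739580856
time_s: 8.3
eef_pos: [0.5045, 0.0283, 0.0495]
tool_rot: [0.995, -0.102, 0.001, 0.0]
ft_force: [-0.4, 0.0, 6.0]
opening: 0.0
t 8.3 frame [-67.  -54.3] z 49.5 F [-0.37  0.    5.98] Fframe [-0.4 -0.1] q [-0.17  0.63  1.86  0.    0.65  0.04] open 7.77012110978889e-06
time_s: 8.55
eef_pos: [0.5044, 0.0283, 0.049]
tool_rot: [0.995, -0.102, 0.001, 0.0]
ft_force: [-1.3, 0.6, 6.4]
opening: -0.0002
t 8.55 frame [-67.  -54.3] z 49.0 F [-1.34  0.58  6.41] Fframe [-1.4  0.3] q [-0.17  0.63  1.86  0.    0.65  0.04] open -0.0001688394135915522
time_s: 8.8
eef_pos: [0.5044, 0.0283, 0.0485]
tool_rot: [0.995, -0.102, 0.001, 0.0]
ft_force: [-1.6, 0.7, 6.4]
opening: 0.0005
t 8.8 frame [-67.1 -54.3] z 48.5 F [-1.56  0.71  6.42] Fframe [-1.7  0.4] q [-0.17  0.63  1.86  0.    0.64  0.04] open 0.0004560156479749971
```

```bash
sed -i 's/print("t"/print(round(p[2]*1e3,2),s["ft_force"].round(1)) if len(sys.argv)==2 else print("t"/' go.py
J='{"linear":[[0,0,0.001],[0,0,0.001]],"dr":[[0,0,0],[0,0,0]]}'; unset J
python3 -m jog '{"linear":[[0,0,0.001],[-0.0002,0,0.001]],"dr":[[0,0,0],[0,0,0]]}' 0 >/dev/null && python3 go.py s && python3 ok.py && python3 -m jog '{"linear":[[0,0,0.001],[-0.0002,0,0.001]],"dr":[[0,0,0],[0,0,0]]}' 0 >/dev/null && python3 go.py s && python3 ok.py && python3 -m jog '{"linear":[[0,0,0.001],[-0.0002,0,0.001]],"dr":[[0,0,0],[0,0,0]]}' 0 >/dev/null && python3 go.py s && python3 ok.py && python3 -m jog '{"linear":[[0,0,0.001],[-0.0002,0,0.001]],"dr":[[0,0,0],[0,0,0]]}' 0 >/dev/null && python3 go.py s && python3 ok.py && python3 -m jog '{"linear":[[0,0,0.001],[-0.0002,0,0.001]],"dr":[[0,0,0],[0,0,0]]}' 0 >/dev/null && python3 go.py s && python3 ok.py && python3 -m jog '{"linear":[[0,0,0.001],[-0.0002,0,0.001]],"dr":[[0,0,0],[0,0,0]]}' 0 >/dev/null && python3 go.py s && python3 ok.py && python3 -m jog '{"linear":[[0,0,0.001],[-0.0002,0,0.001]],"dr":[[0,0,0],[0,0,0]]}' 0 >/dev/null && python3 go.py s && python3 ok.py && python3 -m jog '{"linear":[[0,0,0.001],[-0.0002,0,0.001]],"dr":[[0,0,0],[0,0,0]]}' 0 >/dev/null && python3 go.py s
```

```text
48.02 [-0.5  0.8  6.7]
47.55 [-0.5  0.7  5.8]
47.05 [-1.1 -0.   6.2]
46.58 [-1.2  0.4  6.2]
46.09 [-1.3  0.5  6.3]
45.68 [-0.7  1.   6.8]
45.62 [ 0.1  0.3 10.3]
```

The stop is found at reported z = 45.6: the force jumped from about 6.4 to 10.3 N. I hold with a touch more for step 1.

```bash
python3 -m jog '{"linear":[[0,0,0.0004],[0,0,0.0004],[0,0,0.0004],[0,0,0.0004],[0,0,0.0004]],"dr":[[0,0,0],[0,0,0],[0,0,0],[0,0,0],[0,0,0]]}' 0 >/dev/null; python3 go.py; python3 -m jog '{"linear":[[0,-0.002,0],[0,-0.004,0],[0,-0.006,0],[0,-0.008,0],[0,-0.010,0]],"dr":[[0,0,0],[0,0,0],[0,0,0],[0,0,0],[0,0,0]]}' 0 >/dev/null;  python3 go.py
```

```text
t 11.175 frame [-67.4 -54.3] z 45.6 F [-1.14  0.73 11.83] Fframe [-1.3  0.5] q [-0.17  0.64  1.87  0.    0.64  0.04] open 0.00032592182178117204
t 11.8 frame [-67.3 -49.7] z 45.6 F [-1.68 -0.98 11.17] Fframe [-1.4 -1.3] q [-0.16  0.64  1.86 -0.    0.64  0.05] open -8.340164285308387e-05
```

```bash
python3 -m jog '{"linear":[[0,-0.002,0],[0,-0.004,0],[0,-0.006,0],[0,-0.008,0],[0,-0.010,0]],"dr":[[0,0,0],[0,0,0],[0,0,0],[0,0,0],[0,0,0]]}' 0 >/dev/null;  python3 go.py; python3 -m jog '{"linear":[[0,-0.002,0],[0,-0.004,0],[0,-0.006,0],[0,-0.008,0],[0,-0.010,0]],"dr":[[0,0,0],[0,0,0],[0,0,0],[0,0,0],[0,0,0]]}' 0 >/dev/null;  python3 go.py
```

```text
t 12.425 frame [-67.3 -44.6] z 45.6 F [-1.34 -1.46 11.73] Fframe [-1.  -1.7] q [-0.15  0.64  1.86 -0.    0.64  0.06] open 7.125796682425538e-05
t 13.05 frame [-67.3 -39.6] z 45.6 F [-1.54 -1.67 12.29] Fframe [-1.2 -1.9] q [-0.14  0.64  1.86 -0.    0.64  0.07] open 0.00033236731378672894
```

```bash
python3 -m jog '{"linear":[[0,-0.002,0],[0,-0.004,0],[0,-0.006,0],[0,-0.008,0],[0,-0.010,0]],"dr":[[0,0,0],[0,0,0],[0,0,0],[0,0,0],[0,0,0]]}' 0 >/dev/null;  python3 go.py
cat > snap.py <<'E'
import sys
from h import *
g=grab_frame("side")
cv2.imwrite(sys.argv[1],cv2.resize(g["img"][190:280,240:340,::-1],None,fx=6,fy=6,interpolation=cv2.INTER_CUBIC).clip(0,125)*2)
th=np.radians(-11.65);R=np.array([[np.cos(th),-np.sin(th)],[np.sin(th),np.cos(th)]]);t=np.array([.58106,.06795])
for y in(-30,-10,0,4): print(y,((proj(g,np.r_[R@[-.065,y/1e3]+t,.096])[0]-[240,190])*6).round())
E
python3 snap.py pics/p6.png
```

```text
t 13.675 frame [-67.2 -34.6] z 45.6 F [-1.1  -1.61 11.34] Fframe [-0.8 -1.8] q [-0.13  0.64  1.85 -0.    0.64  0.08] open 1.4055088455972925e-05
-30 [413. 148.]
-10 [380. 177.]
0 [363. 192.]
4 [356. 198.]
```

View pics/p6.png

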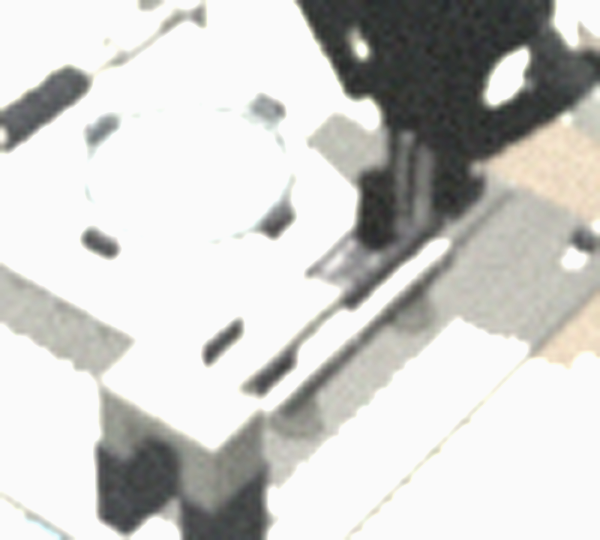

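The knob top is at about (378,175), so frame y ≈ -10 mm. The bolt is travelling with the finger and its tip is near 98 mm, with about 14 mm to go.

```bash
python3 -m jog '{"linear":[[0,-0.002,0],[0,-0.004,0],[0,-0.006,0],[0,-0.008,0],[0,-0.010,0]],"dr":[[0,0,0],[0,0,0],[0,0,0],[0,0,0],[0,0,0]]}' 0 >/dev/null;  python3 go.py; python3 -m jog '{"linear":[[0,-0.002,0],[0,-0.004,0],[0,-0.006,0],[0,-0.008,0]],"dr":[[0,0,0],[0,0,0],[0,0,0],[0,0,0]]}' 0 >/dev/null;  python3 go.py;  python3 -m jog '{"linear":[[0,-0.002,0],[0,-0.004,0]],"dr":[[0,0,0],[0,0,0]]}' 0 >/dev/null;  python3 go.py
```

```text
t 14.35 frame [-67.2 -29.6] z 45.6 F [-1.71 -1.48 12.02] Fframe [-1.4 -1.8] q [-0.12  0.64  1.85 -0.    0.65  0.09] open -5.816919963285229e-06
t 14.85 frame [-67.2 -25.6] z 45.6 F [ 0.12 -0.54 11.96] Fframe [ 0.2 -0.5] q [-0.11  0.64  1.85 -0.    0.65  0.1 ] open 0.00017280530740754207
t 15.1 frame [-67.2 -23.6] z 45.6 F [-1.71 -1.45 12.19] Fframe [-1.4 -1.8] q [-0.1   0.64  1.84 -0.    0.65  0.1 ] open -0.00037655450215102993
```

```bash
cat > oky.py <<'E'
import sys
from cell import *
sys.exit(0 if read_state()["ft_force"][1]>-5 else 1)
E
python3 -m jog '{"linear":[[0,-0.002,0],[0,-0.002,0]],"dr":[[0,0,0],[0,0,0]]}' 0 >/dev/null;  python3 go.py s; python3 oky.py && python3 -m jog '{"linear":[[0,-0.002,0],[0,-0.002,0]],"dr":[[0,0,0],[0,0,0]]}' 0 >/dev/null;  python3 go.py s;python3 oky.py && python3 -m jog '{"linear":[[0,-0.002,0],[0,-0.002,0]],"dr":[[0,0,0],[0,0,0]]}' 0 >/dev/null;  python3 go.py s;python3 oky.py && python3 -m jog '{"linear":[[0,-0.002,0],[0,-0.002,0]],"dr":[[0,0,0],[0,0,0]]}' 0 >/dev/null;  python3 go.py
```

```text
45.58 [-1.3 -1.7 11.2]
45.58 [-0.8 -1.3 12.1]
45.59 [-1.7 -4.1 11.9]
t 16.1 frame [-67.2 -20.9] z 45.6 F [-2.21 -7.23 11.91] Fframe [-0.7 -7.5] q [-0.1   0.64  1.84 -0.    0.65  0.11] open -5.394252668832944e-05
```

Hard end felt: the side force climbs to 7 N after 33.4 mm of travel. Lift straight up slowly, then back away from the knob and go up.

```bash
python3 -m jog '{"linear":[[0,0.001,-0.001],[0,0.001,-0.002],[0,0.001,-0.004],[0,0.001,-0.006],[0,0.001,-0.009]],"dr":[[0,0,0],[0,0,0],[0,0,0],[0,0,0],[0,0,0]]}' 0 >/dev/null;  python3 go.py; python3 -m jog '{"linear":[[0,0,-0.002],[0,0.004,-0.004],[0,0.01,-0.008],[0,0.02,-0.03],[0,0.02,-0.06]],"dr":[[0,0,0],[0,0,0],[0,0,0],[0,0,0],[0,0,0]]}' 0 >/dev/null;  python3 go.py; python3 -m jog '{"linear":[[0,0,-0.05],[0,0,-0.12],[0,0,-0.2],[0,0,-0.2]],"dr":[[0,0,0],[0,0,0],[0,0,0],[0,0,0]]}' 0 >/dev/null;  python3 go.py; python3 snap.py pics/p7.png
```

```text
t 16.725 frame [-68.6 -19.8] z 48.7 F [-0.76  0.25 -0.31] Fframe [-0.8  0.1] q [-0.1   0.64  1.84  0.    0.66  0.11] open 0.00017270856555015194
t 17.35 frame [-68.9 -30.3] z 79.9 F [-0.07 -0.21  0.03] Fframe [-0.  -0.2] q [-0.12  0.58  1.83 -0.    0.73  0.09] open 2.329704457148791e-05
t 17.85 frame [-66.1 -29.6] z 183.2 F [-0.22  0.42  0.11] Fframe [-0.3  0.4] q [-0.12  0.41  1.75  0.    0.98  0.09] open 0.00023761688568886072
-30 [413. 148.]
-10 [380. 177.]
0 [363. 192.]
4 [356. 198.]
```

View pics/p7.png

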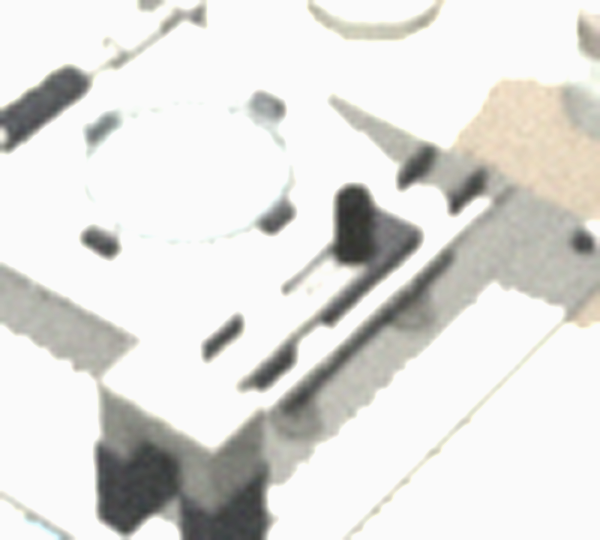

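The knob top is at about (355,194), matching the home position (y = +4 predicts (356,198)). The stage stays down under the keeper, and the arm is clear with no force on it.

```bash
python3 -c "
from cell import *
print(close_job())"
```

```text
the job is handed in; nothing more can be done
None
```

The stage is pressed down and bolted, and the job is handed in at about 18 s of the 58 s allowed. No verdict was reported.

**What I did:**
- **Press:** With the fingers shut, I pressed on the carriage behind the knob until the stop showed as a force jump from about 6.4 N to 10.3 N. I held there at about 12 N, roughly 5–6 N on the stop.
- **Slide:** I slid the bolt 33.4 mm to its hard end, where the side force peaked at about 7.5 N.
- **Release:** I lifted off slowly and backed clear of the knob.

**Last checks:**
- **Bolt and stage:** In the final picture the knob is at frame y of about +3 to +4 mm, where fully home is +4. The stage stays down with the fingers off it.
- **Arm:** It stands clear, with only sensor noise on the force reading.
- **Not measured:** I could not measure the force of the bolt on the keeper. The final picture covered only the stage, so I did not re-check the cup and eraser; the arm went nowhere near them.

**Disagreements:**
- **Fingertip height:** The fingertips looked about 13 mm higher in the images than the reported tool point. First contact came about 20 mm lower than predicted, so I found all heights by feel.
- **Plate size:** The base-plate edges measured 2–4% short in the images. The knob's measured position still agreed with its expected place to within about 2 mm.

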